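Pack the hand coffee grinder into its foam-lined case

ROBOT

A 6-joint arm with a two-finger parallel gripper is mounted at the origin on the work surface. World frame = base frame: x ahead of the robot, y to its left, z up, the work surface at z = 0. Lengths are in m, angles in rad, forces in N, time in s.
With the tool pointing down it reaches from about 0.375 to 0.975 m from the base axis. Payload 3.8 kg.
Tool frame: the origin (TCP) lies midway between the tips of the shut fingers; the grasp point (between the pads) lies 19 mm behind it; z points along the fingers, y is the line along which they close (so a half turn about z gives the same grasp; the last joint's range is limited). The gripper opens to 88 mm and grips with 3 to 60 N. Pads are 18 mm wide; open, the fingers measure 123 mm over their backs; the gripper's body (75 mm by 187 mm) begins 45 mm behind the grasp point.
Start: joints at [-1.345, 0.264, 1.604, -0, 1.274, -0.037], TCP at [0.175, -0.652, 0.239] pointing down, gripper open.
Joint ranges: [-2.63, 2.63], [-0.94, 2.18], [0.31, 2.57], [-1.31, 4.45], [0, 2.66], [-2.55, 2.55]. Speed limits (rad/s): [2.57, 2.57, 3.14, 3.14, 3.14, 3.14].

INTERFACE

Orientations are given as a rotation vector (axis times angle).
In Python, from cell import manip, inverse_kinematics, cams, order gives the robot as it stands. Calls block until the motion is done:
- manip.move_pose(position, orientation): joint-space move of the TCP to a pose.
- manip.move_linear(position, rate=0.15, rot=None): straight line of the TCP; rot=None keeps the orientation; rate is the mean speed in m/s.
- manip.set_joints(angles): joint-space move.
- manip.set_gripper(opening, force=None): finger opening in m; force is the grip in N (None keeps the last); returns when the fingers have stopped.
- manip.dwell(seconds).
- inverse_kinematics(position, orientation): joint angles nearest the present ones, or None.
- manip.state(): the state.
- cams.capture(name): name is "scene" or "top"; returns a dict with "image" (384x512x3 uint8, blue, green, red), "z_map" (384x512 float32, m along the optical axis (not along the pixel's ray), 0 where there is no reading), "intrinsics" (3x3 intrinsics, pixels), "position" and "orientation" of the camera in the world. Camera axes: x right, y down, z forward; pixel columns grow to the right and rows downward; lengths in m; the calibration is good to about 2 mm. A picture is of the moment at which its call begins.
A pose or a line that the arm cannot do raises manip.IKError and nothing moves.
- order.close_job(): hands the job in; it is judged then, once.
The state is a dict: "clock": time; "joint_pos": joint angles; "joint_velocities": joint speeds; "tau": joint torques, N m; "tool_pos": TCP position; "tcp_rot": TCP orientation; "contact_force": force on the tool from outside, world axes, zero at the start; "moment": the same for the moment, N m; "gripper_width": finger opening in m; "grasp_force": force on a finger pad.
Only numpy, scipy, OpenCV 4.12 (cv2) and the standard library are available. Lean on these libraries where they do the work, as an engineer would, in place of code of your own. Each camera call takes 0.05 s, during which the arm holds its last target. There are 200 camera calls.

TASK

Pack the steel hand coffee grinder away: stand it upright in the empty round cutout of the orange foam-lined case and press it down until it is fully home on the cutout's floor, then let go. Leave the pepper mill and the yellow jar standing where they are.

Things in the scene. Friction and masses are not known exactly. Their poses are not given: they have to be found in the camera images.
- grinder: Hand coffee grinder, upright on the counter: cylinder 46 mm wide (foot bevelled), black to 50 mm height, steel to 110, black cap to 118; 0.2-0.3 kg. Crank arm 12 mm wide on top (126-131 mm high) reaches 66 mm along its +x, with wooden knob (top 153). Grip the steel 80-100 mm up, fingers closing along its y, clear of the crank. Origin: centre of underside; z up.
- cutout (a point): Floor centre (teal) of the empty round cutout in the fixed orange case (166x226x64 mm, y along 226); z up. Foam top 50 mm above. Mouth 64 mm wide, tapering over 19 mm to a 42 mm bore of grey springy foam, giving 9 mm all round: snug, push 10-20 N to enter, then 6-10, to a hard floor. Any yaw. Case centre 55 mm along +y; packed steel-lidded tin at 110, 16 mm above foam. Flat lid on +x side.
- mill: Bystander: dark wooden pepper mill, waisted, 54 mm wide at the foot, 128 mm tall, standing upright. Origin: centre of its underside.
- jar: Bystander: yellow jar with a red cap, 58 mm in diameter, 105 mm tall, standing upright. Origin: centre of its underside.
Mind the look-alikes: they are no part of the job. Of the things that look like the grinder, the smallest one is meant.

How it is judged:
At the end, for the whole second after the job is handed in: The grinder stands in the round cutout, its foot within 8 mm of the cutout's floor and within 12 mm of its centre, upright within 10 degrees, at rest (z of grinder in the frame of cutout below 0.008 m and horizontal distance between grinder and cutout below 0.012 m and angle between grinder's own z axis and vertical below 0.175 rad and linear speed of grinder below 0.02 m/s); the robot touches nothing.
It fails at once if the pepper mill is shoved more than 30 mm or tipped over (distance of mill from where it was at the start of the episode above 0.03 m or angle between mill's own z axis and vertical above 0.4 rad).
It fails at once if the yellow jar is shoved more than 30 mm or tipped over (distance of jar from where it was at the start of the episode above 0.03 m or angle between jar's own z axis and vertical above 0.4 rad).
It also fails if it takes over 40 s, if anything falls off the work surface, if the arm or the gripper's body presses on something with over 40 N, if the wrist force passes 120 N, or if a joint passes its speed limit or range.

## Working session

There is one attempt and no reset: what is moved stays moved. The work goes in short steps, each a Python script; the robot and the scene stay as the last script left them, time stands still between calls to the robot, and variables do not carry over. Pictures are saved under pics/ and viewed, at most 10 in all, crops included, and the job is handed in when it is done.

```bash
mkdir -p pics; cat > h.py <<'E'
import numpy as np, cv2
from scipy.spatial.transform import Rotation as R
from cell import manip, inverse_kinematics, cams, order
def cap(n):
    c=cams.capture(n); K=c["intrinsics"]; z=c["z_map"]
    v,u=np.mgrid[:z.shape[0],:z.shape[1]]
    p=np.stack([(u-K[0,2])/K[0,0]*z,(v-K[1,2])/K[1,1]*z,z],-1)
    o=np.array(c["orientation"]); M=o if o.shape==(3,3) else R.from_rotvec(o).as_matrix() if o.size==3 else R.from_quat(o).as_matrix()
    P=p@M.T+np.array(c["position"]); P[z==0]=np.nan
    return c["image"],P,c
E
python3 - <<'E'
from h import *
for n in("scene","top"):
    im,P,c=cap(n); cv2.imwrite(f"pics/{n}.png",im); np.save(f"{n}.npy",P); print(n,c["position"],c["orientation"],c["intrinsics"][0])
print(manip.state())
E
```

```text
scene [1.02540731 0.28364314 0.59090156] [-1.24024522 -2.20371646  1.00224093] [433.36216643   0.         260.45082558]
top [ 0.37723013 -0.01536807  0.78181335] [-2.21026093  2.14861016 -0.10816427] [387.01877078   0.         246.67630287]
{'clock': 0.1, 'joint_pos': array([-1.34489076e+00,  2.64649131e-01,  1.60523141e+00, -4.08861441e-06,
        1.27371293e+00, -3.69284532e-02]), 'joint_velocities': array([-0.00097031,  0.00055114, -0.00249333,  0.00122967, -0.00156288,
       -0.00095792]), 'tau': array([-7.98898031e-05, -5.03619039e+01, -3.58070683e+01,  7.30761490e-02,
        2.33261590e-02, -6.21885920e-05]), 'tool_pos': array([ 0.17521119, -0.65119578,  0.2375351 ]), 'tcp_rot': array([-3.11252874e+00, -4.11412262e-01,  3.02443045e-04]), 'contact_force': array([-0.43473663,  0.41406661, -0.03642492]), 'moment': array([-0.03306526, -0.05688581, -0.00264733]), 'grasp_force': 0.0, 'gripper_width': 0.08811182429104554}
```

View pics/scene.png

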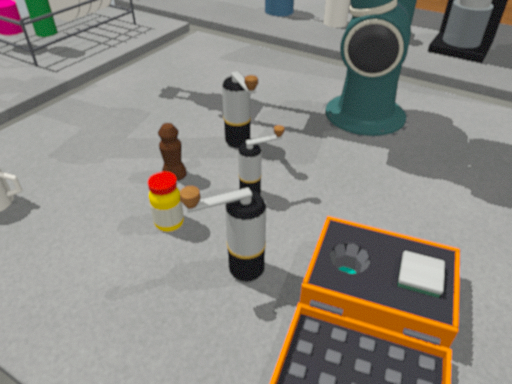

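View pics/top.png

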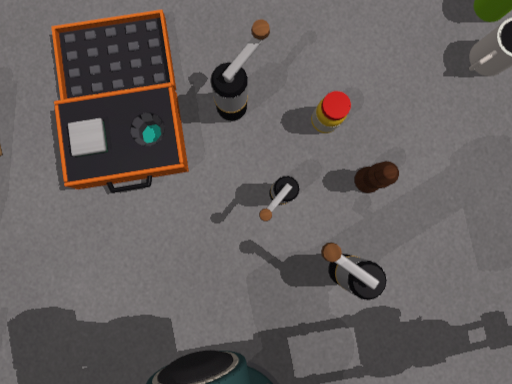

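The scene view shows three grinders. The smallest is the middle one, at about (250,165) in the scene view and (285,188) in the top view, with its knob at (265,214). In the top view the cutout is at about (148,130), the jar at (333,108) and the mill at (375,178).

```bash
python3 - <<'E'
from h import *
im=cv2.imread("pics/top.png"); P=np.load("top.npy"); S=np.load("scene.npy"); ims=cv2.imread("pics/scene.png")
def box(P,u0,u1,v0,v1):
    m=np.zeros(P.shape[:2],bool); m[v0:v1,u0:u1]=1; return m&np.isfinite(P[...,2])
def rp(n,q): print(n,len(q),np.round(np.median(q,0),4),np.round(q.min(0),3),np.round(q.max(0),3))
Z=P[...,2]
b=box(P,255,305,170,225)
for lo,hi,n in((.111,.1215,'cap'),(.122,.135,'arm'),(.138,.16,'knob')):
    q=P[b&(Z>lo)&(Z<hi)]; rp(n,q)
    if n=='cap': print('circ',cv2.minEnclosingCircle((q[:,:2]*1000).astype(np.float32)))
    if n=='arm': print('fit',cv2.fitLine(q[:,:2].astype(np.float32),cv2.DIST_HUBER,0,.01,.01).ravel())
# small grinder in scene, side surface
q=S[box(S,235,265,140,200)]; q=q[(q[:,2]>.02)&(q[:,2]<.105)]; rp('sideS',q)
from scipy.optimize import least_squares
r=least_squares(lambda c:np.hypot(q[:,0]-c[0],q[:,1]-c[1])-.023,q[:,:2].mean(0)-[.015,.005],loss='soft_l1',f_scale=.002); print('cyl scene',r.x,np.abs(r.fun).mean())
# case
hsv=cv2.cvtColor(im,cv2.COLOR_BGR2HSV)
teal=(hsv[...,0]>78)&(hsv[...,0]<98)&(hsv[...,1]>120)&box(P,120,175,105,155); rp('teal',P[teal])
org=(hsv[...,0]<15)&(hsv[...,1]>170)&box(P,45,195,80,195)&(Z>.055)&(Z<.072); q=P[org]; rp('rim',q)
print(cv2.minAreaRect((q[:,:2]*1000).astype(np.float32)))
t=box(P,60,115,110,165)&(Z>.072)&(Z<.095)
rp('tin',P[t]) if t.any() else 0
for n,bb in(('foam',(100,120,150,165)),('jar',(310,355,85,140)),('mill',(350,405,155,200)),('big1',(205,275,15,125)),('big2',(320,390,240,300))):
    q=P[box(P,*bb)]; 
    if n=='foam': rp(n,q)
    else: rp(n,q[q[:,2]>.06])
print([inverse_kinematics([.38,0,.2],[np.pi,0,0])])
E
```

```text
cap 376 [ 0.4426 -0.0916  0.1171] [ 0.419 -0.11   0.111] [ 0.463 -0.068  0.121]
circ ((440.5669860839844, -88.98477172851562), 22.260162353515625)
arm 230 [ 0.4234 -0.0755  0.1303] [ 0.399 -0.096  0.127] [ 0.447 -0.054  0.134]
fit [ 0.7871884  -0.6167126   0.42338768 -0.07546321]
knob 133 [ 0.3928 -0.0514  0.1499] [ 0.383 -0.062  0.14 ] [ 0.403 -0.042  0.153]
sideS 739 [ 0.4561 -0.076   0.0662] [ 0.3   -0.206  0.02 ] [ 0.463 -0.064  0.105]
cyl scene [ 0.4384826  -0.08836865] 0.006260867707113685
teal 272 [0.5548 0.1742 0.0118] [0.535 0.15  0.008] [0.573 0.193 0.045]
rim 1715 [0.5158 0.2185 0.0626] [0.438 0.099 0.055] [0.642 0.348 0.068]
((539.6575927734375, 224.2910614013672), (166.57199096679688, 225.46102905273438), 10.897435188293457)
tin 1157 [0.5283 0.2775 0.077 ] [0.493 0.243 0.072] [0.565 0.313 0.081]
foam 299 [0.4952 0.2381 0.0613] [0.481 0.219 0.056] [0.509 0.257 0.077]
jar 907 [ 0.5891 -0.1732  0.1039] [ 0.567 -0.203  0.06 ] [ 0.621 -0.148  0.107]
mill 702 [ 0.4696 -0.2561  0.1146] [ 0.449 -0.285  0.06 ] [ 0.496 -0.241  0.129]
big1 2199 [0.6146 0.0034 0.1612] [ 0.584 -0.048  0.06 ] [0.696 0.046 0.21 ]
big2 2030 [ 0.3028 -0.1981  0.1619] [ 0.263 -0.248  0.06 ] [ 0.353 -0.134  0.211]
[array([-6.55732983e-02, -2.97601431e-01,  2.22887355e+00, -4.44089210e-16,
        1.21032053e+00,  1.50522303e+00])]
```

```bash
cat >> h.py <<'E'
def tool(a):  # rotvec: tool z down, closing axis (y) at angle a (rad)
    y=np.array([np.cos(a),np.sin(a),0]); z=np.array([0,0,-1.]); x=np.cross(y,z)
    return R.from_matrix(np.stack([x,y,z],1)).as_rotvec()
G=np.array([.4402,-.0888]); C=np.array([.5501,.1703]); FL=.012
E
python3 - <<'E'
from h import *
Q=np.vstack([np.load(f).reshape(-1,3) for f in("top.npy","scene.npy")]); Q=Q[np.isfinite(Q).all(1)]
Q=Q[(Q[:,2]>.137)&(Q[:,2]<.4)&(np.hypot(*(Q[:,:2]-G).T)<.2)]
for d in range(30,81,10):
    a=np.radians(d); l=(Q[:,:2]-G)@np.array([[np.cos(a),-np.sin(a)],[np.sin(a),np.cos(a)]])
    cl=np.maximum(np.abs(l[:,0])-.0935,np.abs(l[:,1])-.0375)
    i=cl.argmin(); far=np.hypot(*(Q[:,:2]-G).T)>.075
    print(d,cl.min().round(3),Q[i].round(3),'excl self',cl[far].min().round(3),Q[far][cl[far].argmin()].round(3))
    for s in(0,np.pi):
        for p in([*G,.25],[*G,.076],[*C,.26],[*C,.09]):
            j=inverse_kinematics(p,tool(a+s)); print('   ',s>0,None if j is None else j.round(2))
E
```

```text
30 0.008 [ 0.4   -0.06   0.145] excl self 0.009 [ 0.352 -0.14   0.198]
    False [-0.25 -0.18  2.05  0.    1.28 -0.78]
    False [-0.25  0.    2.23  0.    0.91 -0.78]
    False [ 0.26  0.06  1.79  0.    1.28 -0.27]
    False [ 0.26  0.22  1.96  0.    0.97 -0.27]
    True [-0.25 -0.18  2.05 -0.    1.28  2.36]
    True [-0.25  0.    2.23 -0.    0.91  2.36]
    True None
    True None
40 0.007 [ 0.349 -0.135  0.196] excl self 0.007 [ 0.349 -0.135  0.196]
    False [-0.25 -0.18  2.05 -0.    1.28 -0.95]
    False [-0.25  0.    2.23 -0.    0.91 -0.95]
    False [ 0.26  0.06  1.79 -0.    1.28 -0.44]
    False [ 0.26  0.22  1.96 -0.    0.97 -0.44]
    True [-0.25 -0.18  2.05 -0.    1.28  2.19]
    True [-0.25  0.    2.23 -0.    0.91  2.19]
    True None
    True None
50 0.002 [ 0.351 -0.139  0.198] excl self 0.002 [ 0.351 -0.139  0.198]
    False [-0.25 -0.18  2.05 -0.    1.28 -1.13]
    False [-0.25  0.    2.23 -0.    0.91 -1.13]
    False [ 0.26  0.06  1.79 -0.    1.28 -0.62]
    False [ 0.26  0.22  1.96 -0.    0.97 -0.62]
    True [-0.25 -0.18  2.05  0.    1.28  2.01]
    True [-0.25  0. 
[... 761 characters left out ...]
  1.28 -0.96]
    False [ 0.26  0.22  1.96  0.    0.97 -0.96]
    True [-0.25 -0.18  2.05 -0.    1.28  1.67]
    True [-0.25  0.    2.23 -0.    0.91  1.67]
    True [ 0.26  0.06  1.79 -0.    1.28  2.18]
    True [ 0.26  0.22  1.96 -0.    0.97  2.18]
80 0.005 [ 0.403 -0.055  0.148] excl self 0.038 [ 0.352 -0.152  0.197]
    False [-0.25 -0.18  2.05  0.    1.28 -1.65]
    False [-0.25  0.    2.23  0.    0.91 -1.65]
    False [ 0.26  0.06  1.79 -0.    1.28 -1.14]
    False [ 0.26  0.22  1.96 -0.    0.97 -1.14]
    True [-0.25 -0.18  2.05 -0.    1.28  1.49]
    True [-0.25  0.    2.23 -0.    0.91  1.49]
    True [ 0.26  0.06  1.79 -0.    1.28  2.  ]
    True [ 0.26  0.22  1.96 -0.    0.97  2.  ]
```

```bash
python3 - <<'E'
from h import *
s=manip.state; o=tool(np.radians(70))
manip.move_linear([.175,-.652,.34]); manip.move_pose([*G,.31],o)
manip.move_linear([*G,.16]); f0=s()["contact_force"]
manip.move_linear([*G,.077],rate=.08); print(s()["contact_force"]-f0)
im,_,_=cap("scene"); cv2.imwrite("pics/g1.png",im)
manip.set_gripper(.03,50); t=s(); print(t["clock"],t["gripper_width"],t["grasp_force"],t["contact_force"]-f0,t["tool_pos"])
manip.move_linear([*G,.10],rate=.08); t=s(); print(t["gripper_width"],t["grasp_force"],t["contact_force"]-f0)
im,P,_=cap("scene"); cv2.imwrite("pics/g2.png",np.hstack([cv2.imread("pics/g1.png")[60:300,130:380],im[60:300,130:380]])); np.save("g2.npy",P)
E
```

```text
[ 0.71092334 -1.14117458  0.15274656]
6.2583 0.04495378973672512 49.9784592166543 [0.54388002 1.52258892 0.59755751] [ 0.44027298 -0.08865268  0.0770289 ]
0.04499596066405401 49.97353982180357 [ 0.97383823  0.37302249 -1.29358025]
```

View pics/g2.png

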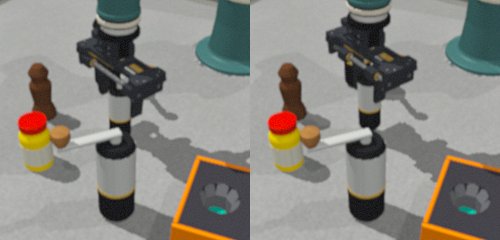

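The picture shows the small grinder held upright and lifted, clear of its neighbours. Next I carry it over the cutout and check its axis.

```bash
python3 - <<'E'
from h import *
from scipy.optimize import least_squares
manip.move_linear([*G,.25]); manip.move_linear([*C,.25],rate=.2)
manip.move_linear([*C,.19],rate=.15); manip.dwell(.2)
t=manip.state(); print(t["clock"],t["tool_pos"],t["contact_force"])
im,P,_=cap("scene"); b=t["tool_pos"][2]-.077
q=P.reshape(-1,3); q=q[np.isfinite(q).all(1)]; q=q[(np.hypot(*(q[:,:2]-C).T)<.045)&(q[:,2]>b+.006)&(q[:,2]<b+.065)]
f=lambda c:np.hypot(q[:,0]-c[0]-c[2]*(q[:,2]-b),q[:,1]-c[1]-c[3]*(q[:,2]-b))-.023
r=least_squares(f,[*C,0,0],loss='soft_l1',f_scale=.002); print(len(q),r.x,np.abs(r.fun).mean(),q[:,2].min()-b)
cv2.imwrite("pics/h1.png",im[100:384,200:500])
E
```

```text
10.2083 [0.55118942 0.1705172  0.19170532] [ 0.18983795  0.53808006 -2.12394846]
933 [ 0.54964031  0.17092967  0.00158987 -0.00914742] 0.0005315228355565705 0.006114249156742871
```

View pics/h1.png

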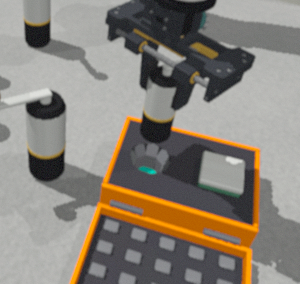

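The grinder is upright and within 1 mm of the cutout axis, so I press it down while watching the force.

```bash
python3 - <<'E'
from h import *
f0=manip.state()["contact_force"]
manip.move_linear([*C,.145],rate=.1)
z=.145
while z>.080:
    z-=.004; manip.move_linear([*C,z],rate=.04); t=manip.state(); f=t["contact_force"]-f0
    print(round(z,3),t["tool_pos"].round(4),f.round(1),round(t["gripper_width"],4),round(t["clock"],1))
    if z<.096 and f[2]>32 or f[2]>45 or np.hypot(f[0],f[1])>20: break
im,P,_=cap("scene"); cv2.imwrite("pics/i1.png",im[100:384,200:500])
E
```

```text
0.141 [0.5503 0.1704 0.1414] [-0.4  0.6  0.3] 0.0448 11.1
0.137 [0.5499 0.1702 0.1367] [ 0.1 -0.   0. ] 0.0448 11.4
0.133 [0.5497 0.1702 0.1325] [ 0.3 -0.1 -0.5] 0.045 11.6
0.129 [0.5498 0.1702 0.1285] [ 0.6  0.8 -0.3] 0.0449 11.9
0.125 [0.5498 0.1702 0.1246] [ 0.4 -0.3  1. ] 0.0452 12.1
0.121 [0.5498 0.1702 0.1206] [-0.1 -0.2  0.8] 0.0448 12.4
0.117 [0.5505 0.1709 0.1172] [1.2 2.4 0.1] 0.0446 12.6
0.113 [0.5517 0.1709 0.1151] [-0.3  1.2  8.7] 0.045 12.9
0.109 [0.552  0.171  0.1116] [-0.6  1.5 10.2] 0.045 13.1
0.105 [0.5518 0.1708 0.1071] [-1.7  1.7  8.1] 0.045 13.4
0.101 [0.5518 0.1708 0.1031] [-1.1  1.3  8.9] 0.0448 13.6
0.097 [0.5518 0.1708 0.0991] [-0.5  1.7  8.6] 0.0447 13.9
0.093 [0.5518 0.1708 0.0951] [-0.8  1.3  8.6] 0.0451 14.1
0.089 [0.5518 0.1708 0.0911] [-0.6  1.2  8.2] 0.0456 14.4
0.085 [0.5528 0.1714 0.0891] [-3.3  1.7 17.4] 0.0449 14.6
0.081 [0.5539 0.1716 0.089 ] [-10.4  -0.1  37.1] 0.0448 14.9
```

View pics/i1.png

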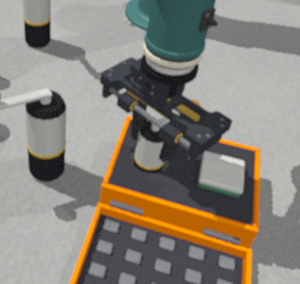

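It reached the hard floor at TCP z 0.089, exactly as expected. I release and retreat.

```bash
python3 - <<'E'
from h import *
manip.move_linear([*C,.088],rate=.04); manip.set_gripper(.075); manip.dwell(.2)
p=manip.state()["tool_pos"]; print(p)
manip.move_linear([*C,.13],rate=.1); manip.move_linear([*C,.30]); manip.move_pose([.42,.0,.33],tool(np.radians(70)))
manip.dwell(.3); t=manip.state(); print(t["clock"],t["contact_force"])
for n in("scene","top"):
    im,P,_=cap(n); cv2.imwrite(f"pics/e_{n}.png",im)
    m=np.isfinite(P[...,2])&(np.hypot(P[...,0]-C[0],P[...,1]-C[1])<.03)&(P[...,2]>.085)&(P[...,2]<.2)
    q=P[m]; q2=q[(q[:,2]>.122)&(q[:,2]<.1345)]
    print(n,np.median(q2,0),(q2.min(0)+q2.max(0))/2,np.percentile(q[:,2],[50,90,99]))
E
```

```text
[0.55011743 0.17026048 0.08800418]
19.0667 [-0.48454651  0.16652561 -0.13491859]
scene [0.55929237 0.17395335 0.12997783] [0.55406553 0.1708144  0.12818363] [0.12525963 0.14292659 0.14497671]
  return _methods._mean(a, axis=axis, dtype=dtype,
  ret = um.true_divide(
Traceback (most recent call last):
ValueError: zero-size array to reduction operation minimum which has no identity
```

View pics/e_scene.png

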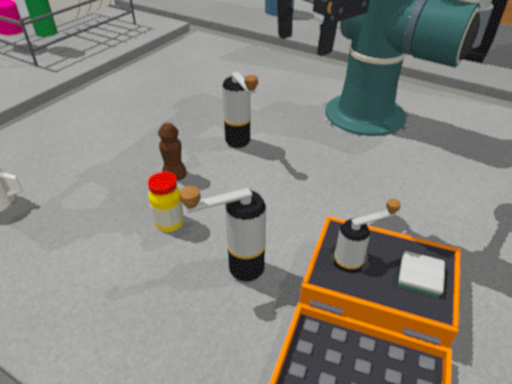

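The grinder stands upright in the cutout at about (352,245), with its cap at z ≈ 0.130, which is what a fully seated grinder gives. The mill and jar have not moved and the arm is clear.

```bash
python3 -c "
from h import *
print(order.close_job())"
```

```text
the job is handed in; nothing more can be done
None
```

The grinder is standing upright on the cutout's floor and released, the mill and jar are where they were, and the job is handed in; no verdict came back.

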